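# Start the label printer and print a label

### The arm

A 6-joint arm with a two-finger parallel gripper is mounted at the origin on a cart in front of the work surface, level with it; the furniture and walls round the work are solid. World frame = base frame: x ahead of the robot, y to its left, z up, the work surface at z = 0. Lengths are in mm, angles in degrees, forces in N, time in s.
With the tool pointing down it reaches from about 325 to 775 mm from the base axis. Payload 5.5 kg.
Tool frame: the origin (TCP) lies midway between the tips of the shut fingers; the grasp point (between the pads) lies 19 mm behind it; z points along the fingers, y is the line along which they close (so a half turn about z gives the same grasp; the last joint's range is limited). The gripper opens to 85 mm and grips with 20 to 120 N. Pads are 22 mm wide; open, the fingers measure 114 mm over their backs; the gripper's body (76 mm by 85 mm) begins 54 mm behind the grasp point. The pads swing forward as they close: fully open they stand 13 mm farther back than shut.
Start: joints at [60.464, 5.22, 70.514, -0, 104.267, -3.249], TCP at [265.73, 537.963, 231.275] pointing down, gripper open.
Joint ranges: [-164.24, 164.24], [-49.07, 125.15], [9.68, 141.18], [-86.29, 266.29], [3.28, 154.24], [-151.56, 151.56]. Speed limits (degrees/s): [147.25, 147.25, 172.46, 180, 180, 180].

### API

Orientations are given as [roll, pitch, yaw] about the fixed x, y, z axes, in that order (R = Rz(yaw) Ry(pitch) Rx(roll)).
In Python, from workcell import ctrl, read_camera, calibration, ticket gives the robot as it stands.
- The arm moves only by the tool servo_tool, never from a script. Its argument "targets" is a list of rows, each a list of 6 numbers: the shift along the tool's x, y, z in m, then the turn, a rotation vector about the tool's x, y, z in degrees. A call has 1 to 20 rows; each row is the pose to reach, as a shift and turn from the pose commanded when the call began, along the tool's axes at that moment; what a row does not reach only later rows make up. A row lasts 1/10 s, in which the tool goes at most 50 mm and 8.59 degrees, less where a joint would pass 70% of its speed; a pose out of reach is approached as far as the arm can. A call with a gripper value outside its range is refused whole. "gripper" is the closure, from -1 (fully open) to 1 (shut), so that 0 is half open, set as the call begins (left out, the last holds). The fingers move at their own pace and stop on an object; the grip force is fixed at half the most. Time passes only in rows, so rows that repeat a pose let the fingers close. It gives the time, the measured TCP pose, the force, the opening and the grip force at its end, in the units of the state.
- ctrl.sense(): the state, without advancing time (a new reading comes with each control period).
- read_camera(name): name is "side" or "top"; returns the picture (480x640x3 uint8, red, green, blue); there is no depth.
- calibration(name): a dict with "intrinsics" (3x3 intrinsics, pixels), "rvec" (rotation vector, rad) and "tvec" (3), from world to camera coordinates, as OpenCV has them. Camera axes: x right, y down, z forward; pixel columns grow to the right and rows downward; lengths in mm; the calibration is good to about 2 mm. A picture is of the moment at which its call begins. calibration takes no time and is no camera call.
- ticket.finish_job(): hands the job in; it is judged then, once.
The state is a dict: "time": time; "qpos": joint angles; "joint_vel": joint speeds; "joint_efforts": joint torques, N m; "position": TCP position; "ee_rot": TCP orientation; "ft_force": force on the tool from outside, world axes, zero at the start; "wrist_torque": the same for the moment, N m; "finger_gap": finger opening in mm; "grip_force": force on a finger pad.
Only numpy, scipy, OpenCV 4.12 (cv2) and the standard library are available. Lean on these libraries where they do the work, as an engineer would, in place of code of your own. Each camera call takes 0.05 s, during which the arm holds its last target. There are 200 camera calls.

### The job

Get the label printer on the table ready and print a label, pushing its controls with the fingertips in this order: tip the rocker switch fully on by pushing down its raised far half, push the round button fully in so that it stays down, and then press the long bar key all the way down and let it spring back up. Do not press the square key, and do not lift, knock over or push away anything else that stands on the table.

Things in the scene. Friction and masses are not known exactly. Their poses are not given: they have to be found in the camera images.
- printer: white label printer, 260 mm deep (x) x 140 wide (y), fixed; origin on the table under its centre, x to its back, y to its left. Front part, x -130 to +15 mm: level deck 40 mm above the table; behind it a hood 66 mm high. Four white controls on black plates (48 x 48 x 6 mm) sit on the deck at x -96 or -40, y -28 or +28 mm, parallel to the printer; which sits where differs every time
- rocker_press (a point): point on the top face of the rocker switch's far half (towards the printer's back), 16 mm from the hinge; moves with the rocker. The rocker is a see-saw 26 mm wide (y), 44 mm long (x). Off: near half level, far half sloping up to 20 mm above the deck at its end, this point 17 mm above the deck. On: far half level, its top 11 mm above the deck, near half up
- rocker (a joint): rocker switch, hinged across its middle along the printer's y, 8 mm above the deck: 0 to 0.06 rad = off (far half up), 0.42 rad = fully on (far half level, at its stop). It stays where it is left; pushing the far half down 16 mm from the hinge takes 3 to 4 N
- round_top (a point): centre of the top of the round button, a cylinder 24 mm across. Its top stands 18 mm above the printer's deck (58 mm above the table) when up and 10 mm above the deck when fully down; this point moves with it
- round (a joint): round latch button: 0 = up, 0.008 m = fully in, at its stop. It has no spring: it stays as far in as it was pushed; takes about 4 N
- bar_top (a point): centre of the top of the long bar key, 16 mm (x) x 40 mm (y). Its top stands 18 mm above the printer's deck (58 mm above the table) when up and 10 mm above the deck when fully down; this point moves with it
- bar (a joint): bar key: 0 = up, 0.008 m = fully down, at its stop; a spring (1.8 N at first, 5.4 N fully down) brings it back up when released
- square_top (a point): centre of the top of the square key, 22 x 22 mm, not to be pressed. Its top stands 18 mm above the printer's deck (58 mm above the table) when up and 10 mm above the deck when fully down; this point moves with it
- square (a joint): square key: 0 = up, 0.008 m = fully down; sprung like the bar key
- amber_bottle: small amber lacquer bottle with a tall black cap, 27 mm across, 74 mm high, standing on the table left of the printer; loose bystander; origin under its centre
- black_bottle: small black lacquer bottle, 27 mm across, 74 mm high, standing right of the printer; loose bystander; origin under its centre
- tally: white round hand tally counter with a finger ring, 46 x 67 x 22 mm, left of the printer's hood; loose bystander; origin on its underside
- carton: small printed folding carton lying flat, 117 x 34 x 34 mm, right of the printer; loose bystander; origin under its centre
- marker: marker pen, 135 mm long, 16 mm high, lying across in front of the printer; loose bystander; origin under its centre

How it is judged (in metres and radians):
On the way, in this order (a step that is already met when the one before it is completed fails the run):
1. the rocker switch is on (value of joint rocker above 0.36 rad), for 0.2 s.
2. the round button is fully in, with the rocker on (value of joint rocker above 0.36 rad and value of joint round above 0.0065 m), for 0.2 s.
3. the bar key is fully down, with the rocker on and the round button in (all of step 2 and value of joint bar above 0.0065 m), for 0.05 s.
At the end, for the whole second after the job is handed in: the rocker is on (beyond 0.36 of 0.42 rad), the round button is in (beyond 6.5 of 8 mm), the bar key and the square key are up (within 2 mm), and everything else is at rest where it stood (all of step 2 and value of joint each of bar, square below 0.002 m and linear speed of each of amber_bottle, black_bottle, tally, carton, marker below 0.02 m/s); the robot touches nothing.
It fails at once if the round button is pushed before the rocker is on (value of joint round above 0.003 m and not (value of joint rocker above 0.36 rad)).
It fails at once if the bar key is pressed before the rocker is on and the round button is in (value of joint bar above 0.003 m and (not (value of joint rocker above 0.36 rad) or not (value of joint round above 0.0065 m))).
It fails at once if the square key is pressed (value of joint square above 0.003 m).
It fails at once if a bystander is lifted, carried or pushed more than 20 mm (distance of any of amber_bottle, black_bottle, tally, carton, marker from where it was at the start of the episode above 0.02 m).
It fails at once if a bottle is knocked over (angle between any of amber_bottle, black_bottle's own z axis and vertical above 0.5 rad).
It also fails if it takes over 42 s, if anything falls off the work surface, if the arm or the gripper's body presses on something with over 40 N, if the wrist force passes 120 N, or if a joint passes its speed limit or range.

## Working session

There is one attempt and no reset: what is moved stays moved. The work goes in short steps, Python scripts to look and compute and a tool call to move; the robot and the scene stay as the last step left them, time stands still between calls to the robot, and variables do not carry over. Pictures are saved under pics/ and viewed, at most 10 in all, crops included, and the job is handed in when it is done.

Besides the shell and the picture viewer there is one more tool, called after ">>>" as a command line: name --pt "numbers of a row" for each row, then --argument value for the rest. servo_tool: Moves the arm, as the interface text tells. Its arguments: {"type":"object","properties":{"targets":{"type":"array"},"gripper":{"type":"number"}},"required":["targets"]}

```bash
mkdir -p pics; python3 - <<'E'
from workcell import *
import cv2
for n in("top","side"):
    cv2.imwrite(f"pics/{n}0.png",read_camera(n)[:,:,::-1]); c=calibration(n); print(n,{k:[[round(float(y),3) for y in r] if hasattr(r,'__len__') else round(float(r),4) for r in v] for k,v in c.items()})
s=ctrl.sense();print(s['position'],s['ee_rot'],s['time'])
E
```

```text
top {'intrinsics': [[532.221, 0.0, 316.84], [0.0, 532.221, 251.11], [0.0, 0.0, 1.0]], 'rvec': [2.1511, -2.0655, 0.2115], 'tvec': [202.4132, 575.5952, 818.3595]}
side {'intrinsics': [[524.987, 0.0, 314.893], [0.0, 524.987, 238.97], [0.0, 0.0, 1.0]], 'rvec': [0.0576, -2.89, 1.2287], 'tvec': [581.8668, -96.3831, 1036.3683]}
[265.59116589 537.7153149  230.25256749] [-1.79896827e+02 -6.02257933e-03  1.53713741e+02] 0.1
```

View pics/top0.png

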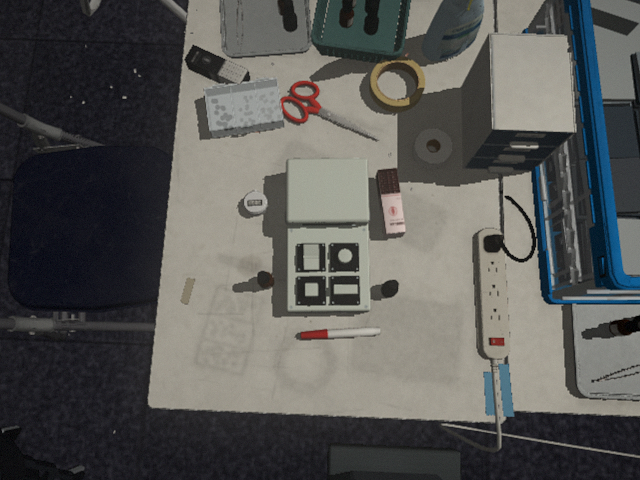

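View pics/side0.png

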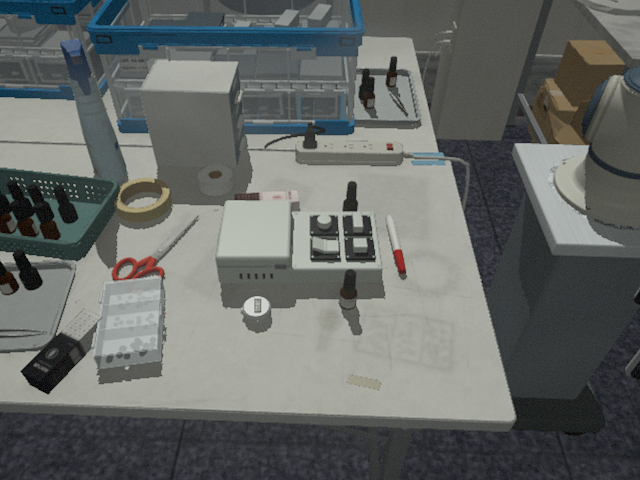

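The top view shows the printer near (328,235), with the rocker back-left (311,257), the round button back-right (344,257), the square key front-left (311,290) and the bar key front-right (344,290). I'll zoom in to localise them.

```bash
cat > h.py <<'E'
import numpy as np, cv2
from workcell import *
def cal(n):
    c=calibration(n); return np.array(c['intrinsics'],float),np.array(c['rvec'],float),np.array(c['tvec'],float)
def proj(n,P):
    K,r,t=cal(n); return cv2.projectPoints(np.array(P,float).reshape(-1,1,3),r,t,K,None)[0][:,0]
def unproj(n,uv,z):
    K,r,t=cal(n); R=cv2.Rodrigues(r)[0]; c=-R.T@t
    d=R.T@np.linalg.inv(K)@np.array([*uv,1.]); return c+d*(z-c[2])/d[2]
def w(p,x,y,z): # printer pose (X,Y,yaw) -> world
    c,s=np.cos(p[2]),np.sin(p[2]); return [p[0]+c*x-s*y,p[1]+s*x+c*y,z]
E
python3 - <<'E'
from h import *
a=cv2.imread('pics/top0.png')[225:325,275:385]; b=cv2.imread('pics/side0.png')[195:295,280:390]
cv2.imwrite('pics/z.png',np.hstack([cv2.resize(i,(396,360) if 0 else (400,364),interpolation=cv2.INTER_CUBIC) for i in(a,b)]))
# fit: dark-plate blobs in top, mean of minAreaRect corners at z=46
g=cv2.cvtColor(cv2.imread('pics/top0.png'),cv2.COLOR_BGR2GRAY)
m=np.zeros_like(g); m[238:308,291:364]=(g[238:308,291:364]<90)*255
n,l,st,ce=cv2.connectedComponentsWithStats(m)
C=[]
for i in range(1,n):
    if st[i,4]>80:
        ys,xs=np.where(l==i); r=cv2.minAreaRect(np.stack([xs,ys],1).astype(np.float32)); print(st[i],r)
        C.append(unproj('top',r[0],46)); print(C[-1])
E
```

```text
[328 243  31  29 671] ((343.0, 257.0), (28.0, 30.0), 90.0)
[561.6063701  181.60354725  46.        ]
[295 244  31  28 409] ((310.0, 257.5), (27.0, 30.0), 90.0)
[558.5290205  236.77319245  46.        ]
[ 295  276   65   30 1339] ((327.0, 290.5), (29.0, 64.0), 90.0)
[504.12362174 206.27901899  46.        ]
```

View pics/z.png

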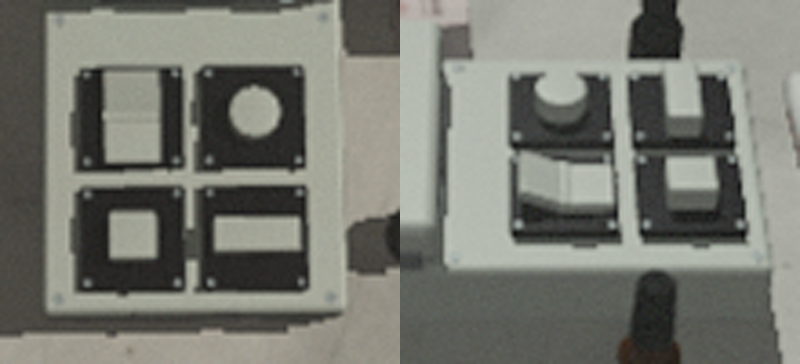

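The crop confirms the layout, and the plate corners are clear in both views. Next I fit the printer pose from both.

```bash
python3 - <<'E'
from h import *
from scipy.optimize import least_squares
q=[(-16,52),(-16,-52),(-120,-52),(-120,52)]
s=400/110
top=np.array([(77,67),(305,68),(309,291),(79,291)])/s-.36+[275,225]
side=(np.array([(514,237),(512,73),(733,72),(747,236)])-[400,0])/s-.36+[280,195]
for use in (('top',),('side',),('top','side')):
    f=lambda p:np.concatenate([(proj(n,[w(p,x,y,46) for x,y in q])-o).ravel() for n,o in(('top',top),('side',side)) if n in use])
    r=least_squares(f,[570,207,0.],x_scale=[100,100,1]); p=r.x
    print(use,p.round(2),np.degrees(p[2]).round(2),'res',np.abs(r.fun).max().round(2))
for n,v in dict(rock=(-22,28),round=(-40,-28),bar=(-96,-28),square=(-96,28)).items(): print(n,np.round(w(p,*v,0),1))
for n,uv in dict(round=((255,110),58),bar=((258,233),58),sq=((133,234),58),rockhinge=((132,119),49)).items(): print(n,unproj('top',np.array(uv[0])/s-.36+[275,225],uv[1]).round(1))
for n,uv in dict(round=((560,92),58),bar=((683,93),58),sq=((692,168),58)).items(): print('side',n,unproj('side',(np.array(uv[0])-[400,0])/s-.36+[280,195],uv[1]).round(1))
E
```

```text
('top',) [6.0043e+02 2.0938e+02 4.0000e-02] 2.53 res 0.65
('side',) [5.9937e+02 2.0864e+02 4.0000e-02] 2.28 res 1.2
('top', 'side') [5.9989e+02 2.0912e+02 4.0000e-02] 2.43 res 1.12
rock [576.7 236.2   0. ]
round [561.1 179.5   0. ]
bar [505.2 177.1   0. ]
square [502.8 233.    0. ]
round [562.9 179.3  58. ]
bar [506.7 176.2  58. ]
sq [503.9 232.2  58. ]
rockhinge [558.2 235.1  49. ]
side round [562.3 180.7  58. ]
side bar [506.  178.6  58. ]
side sq [503.2 227.9  58. ]
```

>>> servo_tool --pt "-0.05 -0.016 0 0 0 0" --pt "-0.1 -0.032 0 0 0 -6" --pt "-0.15 -0.048 0 0 0 -12" --pt "-0.2 -0.064 0.01 0 0 -18" --pt "-0.25 -0.08 0.02 0 0 -24" --pt "-0.3 -0.097 0.04 0 0 -28.7" --pt "-0.345 -0.111 0.06 0 0 -28.7" --pt "-0.385 -0.124 0.08 0 0 -28.7" --pt "-0.412 -0.133 0.1 0 0 -28.7" --pt "-0.412 -0.133 0.12 0 0 -28.7" --pt "-0.412 -0.133 0.13 0 0 -28.7" --pt "-0.412 -0.133 0.13 0 0 -28.7" --pt "-0.412 -0.133 0.13 0 0 -28.7" --pt "-0.412 -0.133 0.13 0 0 -28.7" --pt "-0.412 -0.133 0.13 0 0 -28.7" --gripper 1

```text
time: 1.6
position: [576.5, 237.2, 103.1]
ee_rot: [180.0, 0.2, -177.5]
ft_force: [1.6, -1.0, -0.1]
finger_gap: 0.3
grip_force: 0.0
```

```bash
python3 - <<'E'
from h import *
a=read_camera('top'); b=read_camera('side')
cv2.imwrite('pics/c1.png',np.hstack([cv2.resize(i,(400,400),interpolation=cv2.INTER_CUBIC) for i in(a[200:330,265:395],b[140:270,270:400])])[:,:,::-1])
s=ctrl.sense();print(s['position'],s['ee_rot'],s['ft_force']); print(proj('side',[s['position']]),proj('top',[s['position']]))
E
```

```text
[576.37425374 236.87014096 102.4919337 ] [ 1.79971947e+02  1.00821430e-01 -1.77540500e+02] [-0.09775425  0.48866468 -0.59014937]
[[314.38860856 222.45438495]] [[309.86063309 239.44672325]]
```

View pics/c1.png

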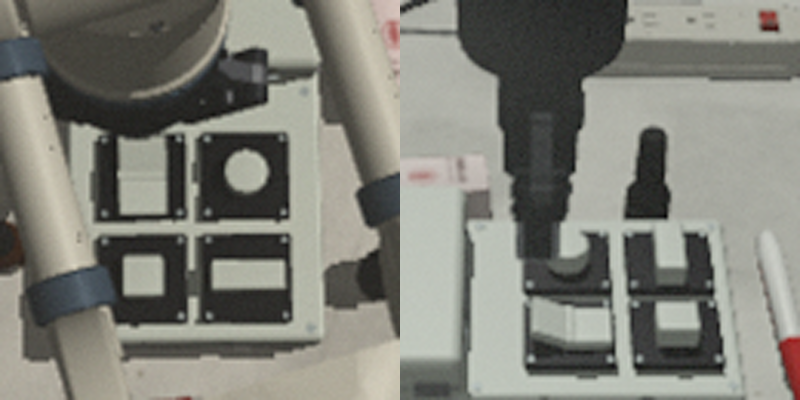

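The side view shows the tip at about (315,223), within about 1 px of its projected position. It is above the rocker's far half, so I press down.

>>> servo_tool --pt "0 0 0.015 0 0 0" --pt "0 0 0.03 0 0 0" --pt "0 0 0.036 0 0 0" --pt "0 0 0.039 0 0 0" --pt "0 0 0.042 0 0 0" --pt "0 0 0.045 0 0 0" --pt "0 0 0.047 0 0 0" --pt "0 0 0.049 0 0 0" --pt "0 0 0.051 0 0 0" --pt "0 0 0.051 0 0 0" --pt "0 0 0.051 0 0 0" --pt "0 0 0.051 0 0 0"

```text
time: 2.9
position: [576.9, 236.5, 51.0]
ee_rot: [180.0, 0.1, -177.6]
ft_force: [4.4, 0.3, 4.5]
finger_gap: 0.0
grip_force: 2.5
```

>>> servo_tool --pt "0 0 0.0015 0 0 0" --pt "0 0 0.003 0 0 0" --pt "0 0 0.003 0 0 0" --pt "0 0 0.003 0 0 0" --pt "0 0 0.003 0 0 0"

```text
time: 3.4
position: [577.0, 236.5, 50.8]
ee_rot: [180.0, 0.2, -177.6]
ft_force: [-1.6, -1.7, 16.3]
finger_gap: -0.0
grip_force: 8.2
```

The force reached 16 N with the tip held at 50.8 mm, so the rocker is at its stop. I move to the round button and look again before pressing.

>>> servo_tool --pt "0 0 -0.02 0 0 0" --pt "0 0 -0.05 0 0 0" --pt "0.008 -0.02 -0.05 0 0 0" --pt "0.014 -0.045 -0.05 0 0 0" --pt "0.017 -0.056 -0.05 0 0 0" --pt "0.017 -0.056 -0.05 0 0 0" --pt "0.017 -0.056 -0.04 0 0 0" --pt "0.017 -0.056 -0.03 0 0 0" --pt "0.017 -0.056 -0.03 0 0 0"

```text
time: 4.3
position: [560.2, 180.0, 74.0]
ee_rot: [-180.0, -0.3, -177.5]
ft_force: [-0.7, -1.0, -0.1]
finger_gap: 0.1
grip_force: 0.0
```

```bash
python3 - <<'E'
from h import *
b=read_camera('side')
cv2.imwrite('pics/c2.png',cv2.resize(b[140:270,270:400],(520,520),interpolation=cv2.INTER_CUBIC)[:,:,::-1])
s=ctrl.sense();print(s['position'],s['ft_force'],s['time'])
E
```

```text
[560.57529547 180.06272431  75.10081291] [1.03368528 0.18342238 0.22388814] 4.35
```

View pics/c2.png

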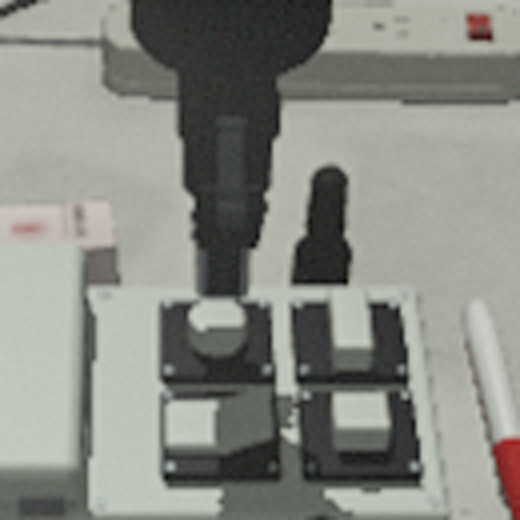

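The rocker's far half is now level and its near half is up. The tip is directly over the round button (215,300 in the crop).

>>> servo_tool --pt "0 0 0.01 0 0 0" --pt "0 0 0.014 0 0 0" --pt "0 0 0.017 0 0 0" --pt "0 0 0.02 0 0 0" --pt "0 0 0.022 0 0 0" --pt "0 0 0.024 0 0 0" --pt "0 0 0.026 0 0 0" --pt "0 0 0.028 0 0 0" --pt "0 0 0.029 0 0 0" --pt "0 0 0.029 0 0 0" --pt "0 0 0.029 0 0 0"

```text
time: 5.45
position: [561.6, 179.7, 50.0]
ee_rot: [180.0, 0.0, -177.6]
ft_force: [-6.3, -1.4, 10.1]
finger_gap: -0.0
grip_force: 5.4
```

>>> servo_tool --pt "0 0 0.0015 0 0 0" --pt "0 0 0.0015 0 0 0" --pt "0 0 0.0015 0 0 0"

```text
time: 5.75
position: [561.7, 179.7, 49.9]
ee_rot: [180.0, 0.1, -177.6]
ft_force: [-9.9, -2.0, 17.2]
finger_gap: -0.3
grip_force: 8.6
```

>>> servo_tool --pt "0 0 -0.02 0 0 0" --pt "0 0 -0.045 0 0 0" --pt "0.02 0 -0.045 0 0 0" --pt "0.045 0 -0.045 0 0 0" --pt "0.0555 0 -0.045 0 0 0" --pt "0.0555 0 -0.045 0 0 0" --pt "0.0555 0 -0.035 0 0 0" --pt "0.0555 0 -0.03 0 0 0" --pt "0.0555 0 -0.03 0 0 0"

```text
time: 6.65
position: [505.8, 176.9, 74.7]
ee_rot: [-180.0, -0.2, -177.6]
ft_force: [-0.3, 0.0, -0.5]
finger_gap: 0.2
grip_force: 0.0
```

```bash
python3 - <<'E'
from h import *
b=read_camera('side')
cv2.imwrite('pics/c3.png',cv2.resize(b[140:270,270:400],(520,520),interpolation=cv2.INTER_CUBIC)[:,:,::-1])
s=ctrl.sense();print(s['position'],s['ft_force'],s['time'])
E
```

```text
[506.06465343 177.02454165  75.46342443] [-0.53138682  0.46063368  0.16873854] 6.7
```

View pics/c3.png

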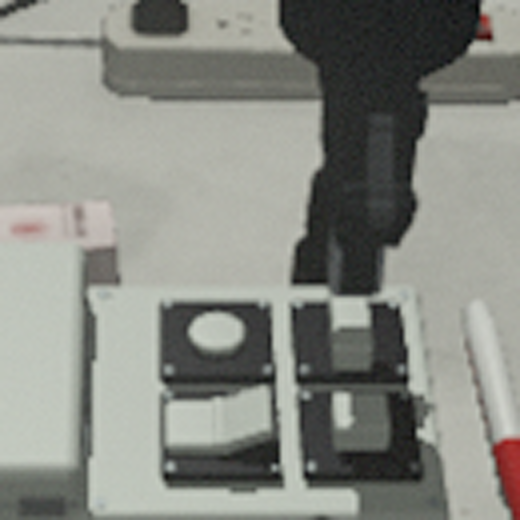

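The round button is down, the rocker is on, and the tip is over the bar key (355,290 in the crop). I press it, then retract.

>>> servo_tool --pt "0 0 0.01 0 0 0" --pt "0 0 0.014 0 0 0" --pt "0 0 0.017 0 0 0" --pt "0 0 0.02 0 0 0" --pt "0 0 0.023 0 0 0" --pt "0 0 0.026 0 0 0" --pt "0 0 0.028 0 0 0" --pt "0 0 0.0295 0 0 0" --pt "0 0 0.0295 0 0 0" --pt "0 0 0.0295 0 0 0" --pt "0 0 0.0295 0 0 0"

```text
time: 7.8
position: [506.1, 177.3, 49.9]
ee_rot: [180.0, 0.0, -177.6]
ft_force: [-9.2, -2.9, 14.8]
finger_gap: -0.1
grip_force: 7.6
```

At the stop with 15 N, above the 5.4 N spring force. Retracting.

>>> servo_tool --pt "0 0 -0.015 0 0 0" --pt "0 0 -0.04 0 0 0" --pt "0 0 -0.08 0 0 0" --pt "0 0 -0.11 0 0 0" --pt "0 0 -0.11 0 0 0" --pt "0 0 -0.11 0 0 0" --pt "0 0 -0.11 0 0 0" --pt "0 0 -0.11 0 0 0"

```text
time: 8.6
position: [505.5, 177.1, 155.5]
ee_rot: [-180.0, -0.2, -177.6]
ft_force: [0.2, 0.6, -0.1]
finger_gap: 0.2
grip_force: 0.0
```

```bash
python3 - <<'E'
from h import *
b=read_camera('side')
cv2.imwrite('pics/c4.png',cv2.resize(b[140:330,220:420],(600,570),interpolation=cv2.INTER_CUBIC)[:,:,::-1])
E
```

```text
(no output)
```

View pics/c4.png

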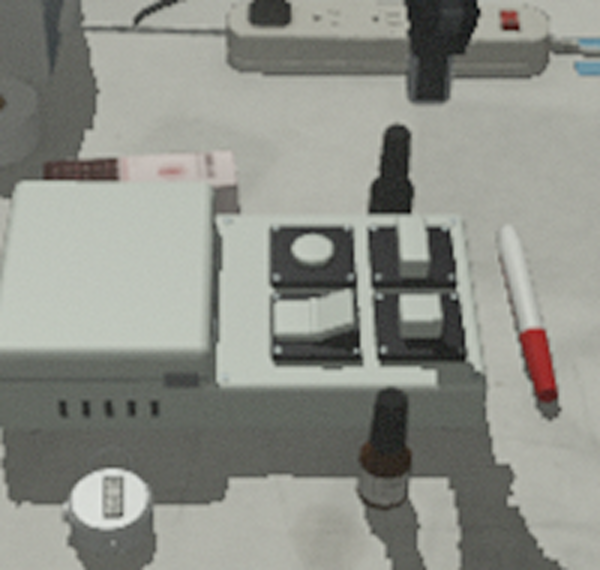

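The rocker (315,315) is on, the round button (312,250) is in, and the bar key (413,245) and square key (420,312) are up. The bystanders haven't moved and the gripper is clear, so I hand the job in.

```bash
python3 -c "
from workcell import ticket
print(ticket.finish_job())"
```

```text
the job is handed in; nothing more can be done
None
```

I switched the rocker on, latched the round button in, and pressed the bar key down and let it spring back; the final picture shows the square key up and the bystanders unmoved, and the job is handed in (no verdict came back).

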